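# Seat the marked pipe in the fitting that takes it to its depth mark

## Task

Two brass compression fittings stand in the drawer, and only one is bored deep enough for the copper pipe stub. Take the stub out of its wooden stand and push it into a fitting past the drag of its rubber seal until it bottoms hard, bearing on it with a firm 10 to 15 newtons and never more than 30; if the mouth then lies within the blue band on the pipe, let go and leave it standing there, and if the band is still clear above the mouth, pull it out and do the same in the other fitting. Leave the loose fittings lying in the drawer where they are.

Things in the scene. Friction and masses are not known exactly. Their poses are not given: they have to be found in the camera images.
- pipe: copper pipe stub with closed ends, 15 mm diameter, 130 mm long, 90 g, loose, standing upright in the stand; its foot is chamfered by 2 to 3 mm. A blue painted band runs round it from 35 to 51 mm above the foot. Origin at the centre of the foot, z along the pipe to its top end. To be gripped about 105 mm above the foot
- pipe_tip (a point): centre of the pipe's foot (the end that goes into the bore); same point as the pipe's origin
- stand: dark wooden block 60 x 60 x 30 mm fixed on the drawer floor, with a 17 mm wide hole 22 mm deep in its top, in which the pipe stands loosely (its foot 8 mm above the block's underside). Origin at the centre of the underside
- fitting_a: one of two outwardly identical brass compression fittings, fixed upright on a 54 mm square, 12 mm high oak foot on the drawer floor (the one further to the robot's right). Barrel 34 mm wide, 65 mm tall overall, a hex nut 39 mm over the flats round its top. Bore 18 mm wide, open at the top, blind. Origin at the centre of the underside, z up along the bore
- fitting_a_mouth (a point): centre of the bore's mouth, 65 mm above the underside; z up. A rubber seal disc 12 to 20 mm down slides ahead of the pipe with a steady 4 N drag to the hidden blind end and stops there (its rubber gives 1 to 3 mm under 10 to 20 N). In one of the two fittings (it varies which) the pipe bottoms with its foot 38 to 48 mm below the mouth (good), in the other already at 22 to 28 mm (too shallow)
- fitting_b: one of two outwardly identical brass compression fittings, fixed upright on a 54 mm square, 12 mm high oak foot on the drawer floor (the middle one, between fitting_a and the stand). Barrel 34 mm wide, 65 mm tall overall, a hex nut 39 mm over the flats round its top. Bore 18 mm wide, open at the top, blind. Origin at the centre of the underside, z up along the bore
- fitting_b_mouth (a point): centre of the bore's mouth, 65 mm above the underside; z up. A rubber seal disc 12 to 20 mm down slides ahead of the pipe with a steady 4 N drag to the hidden blind end and stops there (its rubber gives 1 to 3 mm under 10 to 20 N). In one of the two fittings (it varies which) the pipe bottoms with its foot 38 to 48 mm below the mouth (good), in the other already at 22 to 28 mm (too shallow)
- plug: bystander: cast iron pipe plug, 42 mm wide, 40 mm high, square head up. Origin at the centre of its underside
- valve: bystander: green ball valve lying in the drawer, 68 mm long, 45 mm high with its lever. Origin under its middle
- clamp: bystander: steel T-bolt clamp with a square head, 70 mm long, 50 mm wide, 11 mm high. Origin under its middle
- nut: bystander: loose brass compression nut, 33 mm over the flats, 15 mm high. Origin at the centre of its underside
- drawer: fixed oak drawer pulled out of a chest on the robot's right. Inner floor at z = 22 mm, 360 mm wide in x, open length 590 mm in y, side walls 12 mm thick with tops at z = 70 mm, drawer front (at +y) top at z = 85 mm; the chest (215 mm tall) begins at y = -0.29. Origin on the table below the middle of the drawer's width, at y = 0

How it is judged:
By the outcome, as a careful person would: the job done as asked, in the order asked, and still so for the second after the job is handed in, with the robot touching nothing.
It also fails if it takes over 50 s, if anything falls off the work surface, if the arm or the gripper's body presses on something with over 40 N, if the wrist force passes 120 N, or if a joint passes its speed limit or range.

## Robot

A 6-joint arm with a two-finger parallel gripper is mounted at the origin on the work surface. World frame = base frame: x ahead of the robot, y to its left, z up, the work surface at z = 0. Lengths are in m, angles in rad, forces in N, time in s.
With the tool pointing down it reaches from about 0.35 to 0.975 m from the base axis. Payload 4.9 kg.
Tool frame: the origin (TCP) lies on the centre line of the jaws, within the pads' length; the fingertips stand manip.tip_reach ahead of it and the grasp point (between the pads) is the TCP (manip.tip_reach is the distance from the TCP to the fingertips, in m); z points along the fingers, y is the line along which they close (so a half turn about z gives the same grasp; the last joint's range is limited). The gripper opens to 85 mm and grips with 20 to 120 N. Pads are 22 mm wide; open, the fingers measure 114 mm over their backs; the gripper's body (76 mm by 85 mm) begins 54 mm behind the grasp point. The pads swing forward as they close: fully open they stand 13 mm farther back than shut.
Start: joints at [-1.261, 0.053, 1.613, -0, 1.476, -0.119], TCP at [0.26, -0.568, 0.215] pointing down, gripper open.
Joint ranges: [-3.01, 3.01], [-1.01, 2.22], [0.06, 2.58], [-1.02, 4.17], [0.09, 2.62], [-3.14, 3.14]. Speed limits (rad/s): [2.57, 2.57, 3.14, 3.14, 3.14, 3.14].

## Interface

Orientations are given as a unit quaternion [w, x, y, z].
In Python, from plant import manip gives the robot as it stands. The module is installed in compiled form; this text tells all that it offers.
- The arm moves only by the tool move_arm, never from a script. Its argument "rows" is a list of rows, each a list of 7 numbers: the shift along the tool's x, y, z in cm, then the turn, a rotation vector about the tool's x, y, z in degrees, then the opening, from -1 (shut) to 1 (fully open). In form: [[tx, ty, tz, ax, ay, az, jaw], ...]. A call has 1 to 20 rows; each row shifts and turns the commanded pose from where the row before left it, along the tool's axes as they then stand; what a row does not reach is not made up. A row lasts 1/12 s, in which the tool goes at most 41.7 mm and 7.16 degrees, less where a joint would pass 70% of its speed; a pose out of reach is approached as far as the arm can. A call is refused whole if a number of a shift passes 4.17 or a number of a turn 7.16, either way. A call with a gripper value outside its range is refused whole. The fingers move at their own pace and stop on an object; the grip force is fixed at half the most. Time passes only in rows, so rows that do not move let the fingers close. It gives the time, the measured TCP pose, the force, the opening and the grip force at its end, in the units of the state.
- manip.state(): the state, without advancing time (a new reading comes with each control period).
- manip.grab_frame(name): name is "scene" or "top" or "wrist"; returns a dict with "img" (420x560x3 uint8, blue, green, red), "mtx" (3x3 intrinsics, pixels), "R" (3x3) and "t" (3): a world point X has camera coordinates R X + t. Camera axes: x right, y down, z forward; pixel columns grow to the right and rows downward; lengths in m; the calibration is good to about 2 mm. A picture is of the moment at which its call begins. There is no depth.
- manip.job_done(): hands the job in; it is judged then, once.
The state is a dict: "time": time; "joint_pos": joint angles; "joint_vel": joint speeds; "joint_efforts": joint torques, N m; "tool_pos": TCP position; "tool_rot": TCP orientation; "contact_force": force on the tool from outside, world axes, zero at the start; "ft_torque": the same for the moment, N m; "gripper_width": opening from 0.0 (shut) to 1.0 (fully open); "grasp_force": force on a finger pad.
Only numpy, scipy, OpenCV 4.12 (cv2) and the standard library are available. Lean on these libraries where they do the work, as an engineer would, in place of code of your own. Each camera call takes 0.05 s, during which the arm holds its last target. There are 200 camera calls.

## Working session

There is one attempt and no reset: what is moved stays moved. The work goes in short steps, Python scripts to look and compute and a tool call to move; the robot and the scene stay as the last step left them, time stands still between calls to the robot, and variables do not carry over. Pictures are saved under pics/ and viewed, at most 10 in all, crops included, and the job is handed in when it is done.

Besides the shell and the picture viewer there is one more tool, called after "Call:" as name(argument=value, ...) on one line, values as JSON. move_arm: Moves the arm, as the interface text tells. Its arguments: {"type":"object","properties":{"rows":{"type":"array","items":{"type":"array","items":{"type":"number"}}}},"required":["rows"]}

```bash
mkdir -p pics; python3 - <<'E'
from plant import manip
import cv2, numpy as np
s=manip.state();print({k:np.round(v,3).tolist() for k,v in s.items()},manip.tip_reach)
for n in("scene","top","wrist"):
    f=manip.grab_frame(n);cv2.imwrite(f"pics/{n}0.png",f["img"]);np.savez(f"{n}0.npz",**f)
    print(n,f["mtx"].round(1).tolist(),(-f["R"].T@f["t"]).round(3),f["R"][2].round(2))
E
```

```text
{'time': 0.0, 'joint_pos': [-1.261, 0.053, 1.614, -0.0, 1.476, -0.119], 'joint_vel': [0.001, -0.001, -0.0, 0.0, -0.002, -0.001], 'joint_efforts': [0.001, -39.369, -37.017, 0.0, 0.007, -0.0], 'tool_pos': [0.26, -0.568, 0.213], 'tool_rot': [-0.001, 0.977, 0.213, -0.0], 'contact_force': [0.022, 0.952, 1.089], 'ft_torque': [-0.033, -0.063, -0.027], 'grasp_force': 0.0, 'gripper_width': 1.0} 0.019
scene [[489.3, 0.0, 275.4], [0.0, 489.3, 209.1], [0.0, 0.0, 1.0]] [ 1.185 -0.024  0.692] [-0.7   0.   -0.72]
top [[468.9, 0.0, 286.0], [0.0, 468.9, 209.8], [0.0, 0.0, 1.0]] [0.48  0.003 0.951] [ 0.12 -0.   -0.99]
wrist [[333.8, 0.0, 284.4], [0.0, 333.8, 203.7], [0.0, 0.0, 1.0]] [ 0.329 -0.537  0.372] [-0.27 -0.12 -0.95]
```

View pics/top0.png

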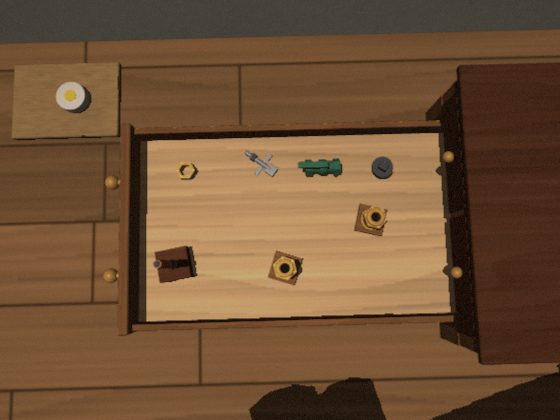

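View pics/scene0.png

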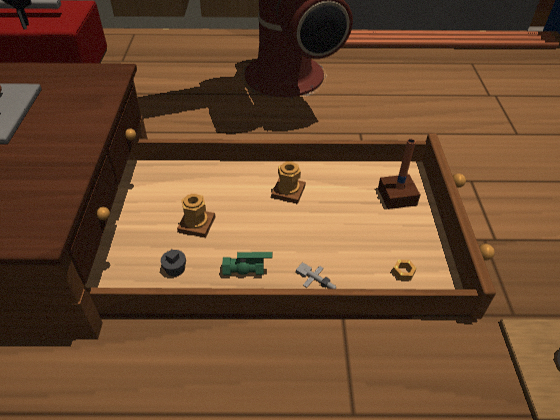

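View pics/wrist0.png

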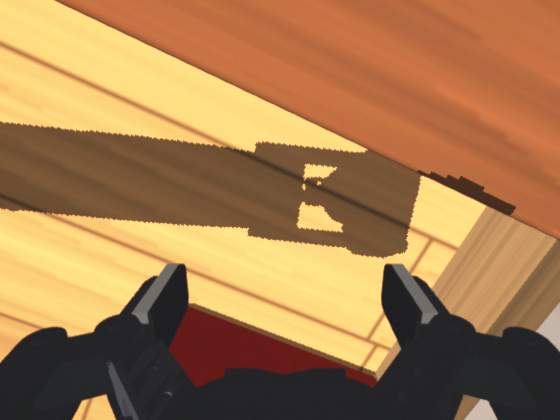

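The top view shows fitting A at (374,217), fitting B at (286,268), and the stand at (175,264) with the pipe top at about (157,264). The scene view has mouths at about (193,200) and (289,168) and the pipe top at (410,142). The wrist view shows only the chest.

```bash
cat > h.py <<'E'
import numpy as np, cv2
def ray(f,p):
    d=f["R"].T@np.linalg.inv(f["mtx"])@np.array([p[0],p[1],1.]);return -f["R"].T@f["t"],d/np.linalg.norm(d)
def plane(f,p,z):
    c,d=ray(f,p);return c+d*(z-c[2])/d[2]
def two(f,p,g,q):
    a,u=ray(f,p);b,v=ray(g,q)
    s=np.linalg.lstsq(np.c_[u,-v],b-a,rcond=None)[0];P,Q=a+u*s[0],b+v*s[1];return (P+Q)/2,np.linalg.norm(P-Q)
def proj(f,X):
    x=f["mtx"]@(f["R"]@np.asarray(X)+f["t"]);return x[:2]/x[2]
E
python3 - <<'E'
from h import *
T=np.load("top0.npz");S=np.load("scene0.npz")
def crop(f,c,n=22): 
    x,y=c;return cv2.resize(f["img"][y-n:y+n,x-n:x+n],(260,260),interpolation=cv2.INTER_NEAREST)
cv2.imwrite("pics/c.png",np.vstack([np.hstack([crop(T,c) for c in((374,217),(286,268),(166,264))]),np.hstack([crop(S,c) for c in((193,203),(289,172),(408,155))])]))
def dark(f,c,n=9):
    x,y=c;g=f["img"][y-n:y+n+1,x-n:x+n+1].max(2)
    m=(g<60).astype(np.uint8);k,l,st,ce=cv2.connectedComponentsWithStats(m)
    return [(ce[i].round(1)+[x-n,y-n],st[i][2:].tolist()) for i in range(1,k) if st[i][4]>12]
for n,c,d in(("a",(376,216),(193,199)),("b",(285,268),(289,168))):
    print(n,dark(T,c),dark(S,d))
E
```

```text
a [(array([375.2, 216.5]), [8, 8, 53])] [(array([194.1, 199.5]), [5, 6, 15])]
b [(array([284.5, 267.9]), [8, 9, 59])] [(array([289. , 159.5]), [19, 2, 38]), (array([289.8, 167.4]), [6, 5, 17])]
```

View pics/c.png

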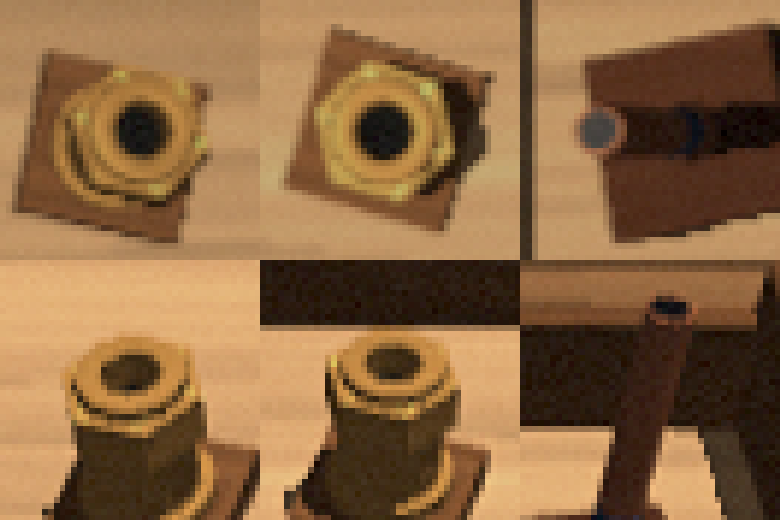

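The crops show clear bore mouths in both views. The pipe top sits at about (157.2,263.8) in top and (410.9,140.6) in scene, and it stands roughly upright.

```bash
python3 - <<'E'
from h import *
from plant import manip
T=np.load("top0.npz");S=np.load("scene0.npz")
for n,t,s,z in(("a",(375.3,216.4),(192.6,199.4),.087),("b",(284.5,267.9),(289,166.9),.087),("pipe",(157.2,263.8),(410.9,140.6),.160)):
    P,e=two(T,t,S,s);print(n,P.round(4),round(e,4),plane(T,t,z).round(4),plane(S,s,z).round(4))
from scipy.spatial.transform import Rotation as R
s=manip.state();q=s["tool_rot"];r=R.from_quat([q[1],q[2],q[3],q[0]]).as_matrix();print(r.round(3))
# stand orientation from top crop
m=T["img"][240:290,148:205];m=((m.max(2)<90)).astype(np.uint8)
E
```

```text
a [ 0.5682 -0.1678  0.0841] 0.0034 [ 0.5678 -0.1655  0.087 ] [ 0.5709 -0.1688  0.087 ]
b [0.4779 0.004  0.0833] 0.0026 [0.4779 0.0053 0.087 ] [0.4822 0.0025 0.087 ]
pipe [0.491  0.2179 0.1574] 0.0017 [0.491  0.2181 0.16  ] [0.4945 0.2158 0.16  ]
[[ 0.909  0.416 -0.   ]
 [ 0.416 -0.909  0.002]
 [ 0.    -0.002 -1.   ]]
```

Call:
move_arm(rows=[[0,0,-3,0,0,0,1],[0,0,-3,0,0,0,1],[0,0,-3,0,0,0,1],[0,0,-3,0,0,6.15,1],[0,0,0,0,0,6.15,1],[0,0,0,0,0,6.15,1],[0,0,0,0,0,6.15,1],[1.2,-3.6,0,0,0,0,1],[1.2,-3.6,0,0,0,0,1],[1.2,-3.6,0,0,0,0,1],[1.2,-3.6,0,0,0,0,1],[1.2,-3.6,0,0,0,0,1],[1.2,-3.6,0,0,0,0,1],[1.2,-3.6,0,0,0,0,1],[1.2,-3.6,0,0,0,0,1],[1.2,-3.6,0,0,0,0,1],[1.2,-3.6,0,0,0,0,1],[1.2,-3.6,0,0,0,0,1],[1.2,-3.6,0,0,0,0,1],[1.2,-3.6,0,0,0,0,1]])

```text
time: 1.82
tool_pos: [0.4161, -0.0986, 0.3343]
tool_rot: [0.0, 1.0, -0.0, 0.0]
contact_force: [1.1, -0.0, 0.4]
gripper_width: 1.004
grasp_force: 0.0
```

Call:
move_arm(rows=[[0.8,-3.6,0.6,0,0,0,1],[0.8,-3.6,0.6,0,0,0,1],[0.8,-3.6,0.6,0,0,0,1],[0.8,-3.6,0.6,0,0,0,1],[0.8,-3.6,0.6,0,0,0,1],[0.8,-3.6,0.6,0,0,0,1],[0.8,-3.6,0.6,0,0,0,1],[0.8,-3.6,0.6,0,0,0,1],[0.6,-2.4,0.6,0,0,0,1],[0,0,0,0,0,0,1],[0,0,0,0,0,0,1],[0,0,0,0,0,0,1]])

```text
time: 2.82
tool_pos: [0.4861, 0.2111, 0.2804]
tool_rot: [0.0, 1.0, -0.0, -0.0]
contact_force: [0.1, 0.4, 0.5]
gripper_width: 1.002
grasp_force: 0.0
```

```bash
cat > shot.py <<'E'
import sys
from h import *
from plant import manip
s=manip.state();print(s["time"],s["tool_pos"].round(4) if hasattr(s["tool_pos"],'round') else s["tool_pos"],s["tool_rot"])
f=manip.grab_frame(sys.argv[1]);n=sys.argv[2];cv2.imwrite(f"pics/{n}.png",f["img"]);np.savez(n+".npz",**f)
E
python3 shot.py wrist w1
```

```text
2.8167 [0.4861 0.2111 0.2804] [ 3.05719582e-04  9.99999892e-01 -2.83581584e-04 -2.03408214e-04]
```

View pics/w1.png

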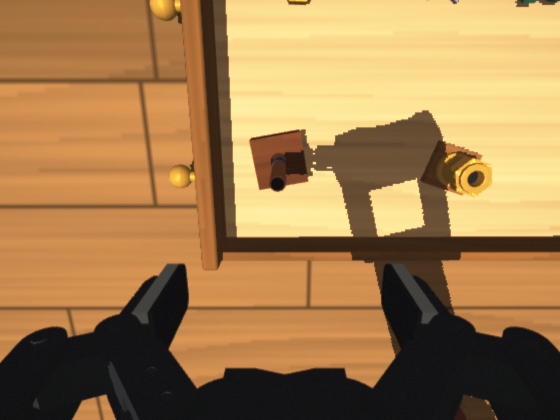

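The wrist view shows the pipe top at about (277.5,184) and the mouth of B at about (474.5,178).

```bash
python3 - <<'E'
from h import *
W=np.load("w1.npz");T=np.load("top0.npz");S=np.load("scene0.npz")
def blob(c,n,th):
    x,y=c;g=W["img"][y-n:y+n+1,x-n:x+n+1].max(2);k,l,st,ce=cv2.connectedComponentsWithStats((g<th).astype(np.uint8))
    return [(ce[i].round(1)+[x-n,y-n],st[i][2:].tolist()) for i in range(1,k) if st[i][4]>12]
print(blob((277,184),9,40),blob((475,178),9,50))
for p,z,t in(((277.5,183.8),.16,(157.2,263.8)),((474.8,177.8),.087,(284.5,267.9))):
    print(plane(W,p,z).round(4),two(W,p,T,t))
E
```

```text
[(array([276.9, 183.6]), [13, 12, 122])] [(array([472.4, 177.4]), [8, 10, 56])]
[0.4924 0.2158 0.16  ] (array([0.49187134, 0.21666349, 0.16160269]), np.float64(0.002500063879388827))
[0.4805 0.004  0.087 ] (array([0.47928581, 0.00479311, 0.0874177 ]), np.float64(0.0028676261774131335))
```

Call:
move_arm(rows=[[0.6,-0.5,2,0,0,0,1],[0,0,3,0,0,0,1],[0,0,3,0,0,0,1],[0,0,3,0,0,0,1],[0,0,2,0,0,0,1],[0,0,1.5,0,0,0,1],[0,0,0,0,0,0,1],[0,0,0,0,0,0,1],[0,0,0,0,0,0,-1],[0,0,0,0,0,0,-1],[0,0,0,0,0,0,-1],[0,0,0,0,0,0,-1],[0,0,0,0,0,0,-1],[0,0,0,0,0,0,-1],[0,0,0,0,0,0,-1],[0,0,0,0,0,0,-1]])

```text
time: 4.2
tool_pos: [0.4927, 0.2166, 0.1362]
tool_rot: [-0.0, 1.0, -0.0, 0.001]
contact_force: [-0.7, 0.8, 2.9]
gripper_width: 0.128
grasp_force: 58.6
```

Call:
move_arm(rows=[[0,0,-1,0,0,0,-1],[0,0,-1.5,0,0,0,-1],[0,0,-2,0,0,0,-1],[0,0,-2.5,0,0,0,-1],[0,0,-1.5,0,0,0,-1],[0,0,-0.5,0,0,0,-1],[-0.2,2,0,0,0,0,-1],[-0.2,3.2,0,0,0,0,-1],[-0.2,3.2,0,0,0,0,-1],[-0.2,3.2,0,0,0,0,-1],[-0.2,3.2,0,0,0,0,-1],[-0.2,3,0,0,0,0,-1],[-0.1,2.3,0,0,0,0,-1],[0,1.1,0,0,0,0,-1],[0,0,0,0,0,0,-1],[0,0,0,0,0,0,-1],[0,0,0,0,0,0,-1]])

```text
time: 5.62
tool_pos: [0.479, 0.0054, 0.2251]
tool_rot: [-0.0, 1.0, 0.0, -0.0]
contact_force: [-0.3, 1.4, -2.2]
gripper_width: 0.125
grasp_force: 58.7
```

```bash
python3 shot.py wrist w2; python3 shot.py scene s2; python3 - <<'E'
import cv2,numpy as np
a=cv2.imread("pics/w2.png")[60:420,110:460];b=cv2.imread("pics/s2.png")[80:200,230:350]
b=cv2.resize(b,(360,360),interpolation=cv2.INTER_NEAREST);cv2.imwrite("pics/v2.png",np.hstack([a,b]))
E
```

```text
5.6167 [0.479  0.0054 0.2251] [-3.99173390e-04  9.99999823e-01  1.68690672e-04 -4.08233567e-04]
5.6667 [0.4791 0.0056 0.2252] [-2.85331261e-04  9.99999822e-01  4.43825818e-04 -2.77839366e-04]
```

View pics/v2.png

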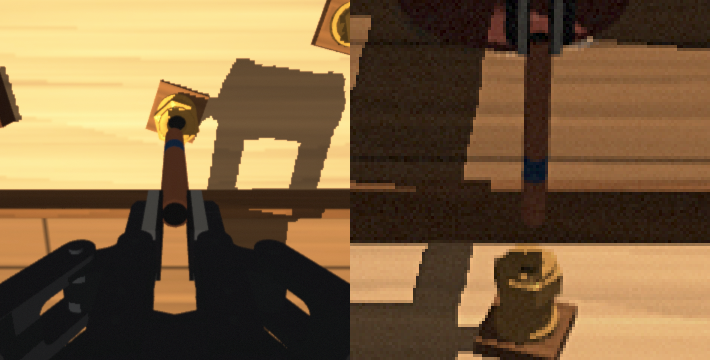

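```bash
python3 - <<'E'
from h import *
S=np.load("s2.npz");W=np.load("w2.npz")
print(proj(S,(.479,.0055,.2)),proj(S,(.479,.0055,.119)),proj(S,(.479,.0055,.160)),proj(W,(.479,.0055,.119)),proj(W,(.479,.0055,.160)))
g=S["img"].astype(int)
for y in range(98,158,4):  # red-dominant or blue pipe pixels per row
    r=g[y,275:310]; m=np.abs(np.diff(r.sum(1)));i=np.argsort(m)[-2:]+275;print(y,sorted(i.tolist()),end="; ")
w=W["img"].astype(int);print()
m=((w[:,:,2]<110)&(w[:,:,2]>40)&(w[:,:,2]-w[:,:,0]>20))
m2=(w[:,:,0]>w[:,:,2]+15)
for M,y0,y1 in((m2,190,220),):
    ys,xs=np.nonzero(M[y0:y1,255:310]);print("band w",xs.mean()+255,ys.mean()+y0,len(xs))
ys,xs=np.nonzero((g[125:145,280:305,0]>g[125:145,280:305,2]+10));print("band s",xs.mean()+280,ys.mean()+125,len(xs))
for z in (.040,.043,.046): print(proj(W,(.479,.0055,.119+z)),proj(S,(.479,.0055,.119+z)))
for y in range(170,200,3): print(y,w[y,274:300].sum(1).tolist())
E
```

```text
[292.27817857 115.97690199] [290.99805637 152.60028037] [291.62481636 134.66912637] [283.05621882 195.34433885] [282.79777897 211.33246405]
98 [281, 288]; 102 [287, 296]; 106 [287, 296]; 110 [287, 296]; 114 [287, 296]; 118 [287, 296]; 122 [287, 296]; 126 [287, 295]; 130 [287, 295]; 134 [287, 295]; 138 [286, 295]; 142 [276, 295]; 146 [287, 306]; 150 [278, 296]; 154 [300, 305]; 
band w 283.66346153846155 203.64423076923077 104
band s 291.0 136.4255319148936 47
[282.80509491 210.87987092] [291.60902971 135.12077101]
[282.78296868 212.24868839] [291.65646727 133.76361662]
[282.76029616 213.65130139] [291.70413862 132.3997734 ]
170 [536, 452, 366, 399, 254, 273, 328, 329, 218, 195, 192, 190, 190, 192, 225, 332, 339, 334, 330, 313, 271, 208, 199, 196, 196, 200]
173 [484, 554, 574, 558, 283, 186, 188, 188, 185, 184, 187, 186, 182, 184, 186, 184, 192, 191, 197, 196, 191, 195, 192, 189, 188, 186]
176 [576, 564, 557, 539, 495, 455, 239, 163, 135, 112, 86, 75, 66, 71, 72, 85, 99, 135, 170, 179, 185, 186, 186, 183, 184, 188]
179 [562, 543, 519, 480, 245, 132, 71, 49, 43, 47, 41, 52, 50, 54, 55, 49, 49, 51, 47, 60, 96, 163, 181, 185, 190, 184]
182 [540, 514, 474, 307, 125, 59, 54, 52, 50, 52, 54, 52, 57, 50, 49, 55, 56, 49, 47, 47, 48, 95, 160, 183, 186, 185]
185 [526, 504, 448, 218, 141, 70, 56, 52, 44, 52, 61, 51, 50, 52, 48, 50, 51, 52, 55, 52, 83, 141, 158, 180, 181, 187]
188 [537, 521, 486, 346, 191, 159, 141, 123, 127, 132, 131, 127, 116, 96, 74, 56, 56, 68, 111, 145, 156, 159, 171, 184, 186, 184]
191 [529, 525, 496, 344, 181, 146, 145, 143, 147, 150, 151, 147, 143, 145, 150, 145, 150, 147, 156, 166, 175, 182, 183, 182, 180, 180]
194 [518, 455, 212, 141, 142, 149, 149, 147, 142, 143, 149, 149, 146, 143, 144, 144, 143, 148, 160, 218, 251, 253, 247, 240, 229, 184]
197 [559, 298, 157, 147, 144, 146, 144, 147, 148, 147, 144, 144, 146, 150, 146, 146, 143, 145, 202, 386, 517, 521, 506, 488, 456, 447]
```

```bash
python3 - <<'E'
from h import *
W=np.load("w2.npz")
print(proj(W,(.479,.0055,.087)))
for r in(182,183,184): print(plane(W,(286.8,r),.087).round(4))
d=(W["img"].max(2)<28).astype(np.uint8)[170:192,272:300]
for r in d: print("".join(".#"[v] for v in r))
c=max(cv2.findContours(d,cv2.RETR_EXTERNAL,2)[0],key=cv2.contourArea)
print(cv2.minEnclosingCircle(c),cv2.boundingRect(c))
E
```

```text
[283.21205891 185.70344563]
[0.4825 0.0022 0.087 ]
[0.4816 0.0022 0.087 ]
[0.4806 0.0022 0.087 ]
............................
............................
............................
............................
............................
............................
..............#.............
...........########.........
.........############.......
.........#############......
........##############......
.......################.....
.......################.....
.......################.....
.......################.....
........##############......
........##############......
..............#######.......
.................##.........
............................
............................
............................
((14.5, 12.5), 7.648629188537598) (7, 6, 16, 13)
```

Call:
move_arm(rows=[[0.2,0.2,0,0,0,0,-1],[0,0,1,0,0,0,-1],[0,0,1,0,0,0,-1],[0,0,0.5,0,0,0,-1],[0,0,0,0,0,0,-1],[0,0,0,0,0,0,-1]])

```text
time: 6.22
tool_pos: [0.4806, 0.0026, 0.1994]
tool_rot: [-0.0, 1.0, -0.0, -0.001]
contact_force: [1.5, 0.8, -1.1]
gripper_width: 0.123
grasp_force: 58.7
```

```bash
python3 shot.py wrist w3; python3 shot.py scene s3; python3 - <<'E'
import cv2,numpy as np
a=cv2.imread("pics/w3.png")[150:230,245:325];b=cv2.imread("pics/s3.png")[120:200,250:330]
cv2.imwrite("pics/v3.png",np.hstack([cv2.resize(i,(400,400),interpolation=cv2.INTER_NEAREST) for i in(a,b)]))
E
```

```text
6.2167 [0.4806 0.0026 0.1994] [-1.79146005e-04  9.99999468e-01 -2.47242364e-04 -9.85735077e-04]
6.2667 [0.481  0.0025 0.2002] [-5.48014863e-05  9.99999907e-01 -2.88510487e-04 -3.16779568e-04]
```

View pics/v3.png

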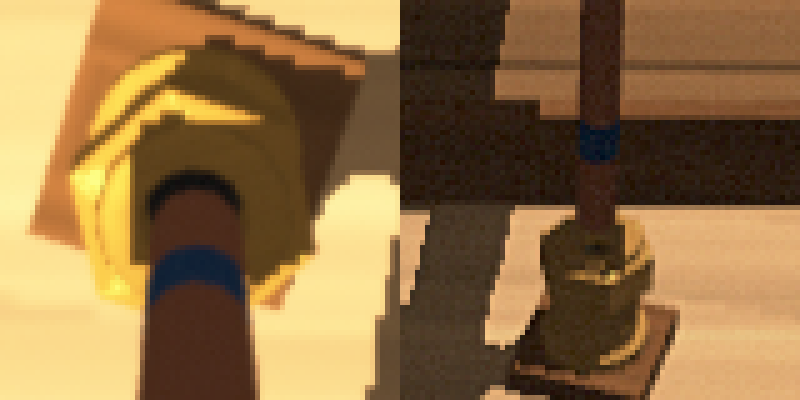

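The foot is centred over bore B in both views, so I'm descending.

Call:
move_arm(rows=[[0,0,0.3,0,0,0,-1],[0,0,0.3,0,0,0,-1],[0,0,0.3,0,0,0,-1],[0,0,0.3,0,0,0,-1],[0,0,0.3,0,0,0,-1],[0,0,0,0,0,0,-1],[0,0,0,0,0,0,-1]])

```text
time: 6.9
tool_pos: [0.481, 0.0025, 0.1851]
tool_rot: [-0.0, 1.0, -0.0, -0.0]
contact_force: [-0.2, 0.4, -1.4]
gripper_width: 0.129
grasp_force: 58.7
```

Call:
move_arm(rows=[[0,0,0.2,0,0,0,-1],[0,0,0.2,0,0,0,-1],[0,0,0.2,0,0,0,-1],[0,0,0.2,0,0,0,-1],[0,0,0.2,0,0,0,-1],[0,0,0,0,0,0,-1],[0,0,0,0,0,0,-1]])

```text
time: 7.48
tool_pos: [0.4814, 0.0024, 0.1758]
tool_rot: [0.0, 1.0, -0.0, 0.0]
contact_force: [-0.1, -0.3, 2.3]
gripper_width: 0.127
grasp_force: 59.1
```

Call:
move_arm(rows=[[0,0,0.1,0,0,0,-1],[0,0,0.1,0,0,0,-1],[0,0,0.1,0,0,0,-1],[0,0,0.1,0,0,0,-1],[0,0,0,0,0,0,-1],[0,0,0,0,0,0,-1]])

```text
time: 7.98
tool_pos: [0.481, 0.0025, 0.1712]
tool_rot: [0.0, 1.0, -0.0, -0.0]
contact_force: [-0.1, -0.8, 1.2]
gripper_width: 0.124
grasp_force: 59.1
```

Call:
move_arm(rows=[[0,0,0.1,0,0,0,-1],[0,0,0.1,0,0,0,-1],[0,0,0,0,0,0,-1],[0,0,0,0,0,0,-1]])

```text
time: 8.32
tool_pos: [0.4811, 0.0025, 0.1693]
tool_rot: [-0.0, 1.0, -0.0, -0.0]
contact_force: [0.5, 0.8, 1.7]
gripper_width: 0.13
grasp_force: 59.1
```

Call:
move_arm(rows=[[0,0,0.1,0,0,0,-1],[0,0,0.1,0,0,0,-1],[0,0,0,0,0,0,-1],[0,0,0,0,0,0,-1]])

```text
time: 8.65
tool_pos: [0.4811, 0.0025, 0.1673]
tool_rot: [0.0, 1.0, -0.0, -0.0]
contact_force: [-0.2, -0.7, 2.1]
gripper_width: 0.129
grasp_force: 59.1
```

Call:
move_arm(rows=[[0,0,0.1,0,0,0,-1],[0,0,0.1,0,0,0,-1],[0,0,0,0,0,0,-1],[0,0,0,0,0,0,-1]])

```text
time: 8.98
tool_pos: [0.4811, 0.0025, 0.1653]
tool_rot: [-0.0, 1.0, -0.0, -0.0]
contact_force: [-0.6, -0.1, 2.7]
gripper_width: 0.127
grasp_force: 59.1
```

Call:
move_arm(rows=[[0,0,0.1,0,0,0,-1],[0,0,0.1,0,0,0,-1],[0,0,0,0,0,0,-1],[0,0,0,0,0,0,-1]])

```text
time: 9.32
tool_pos: [0.4811, 0.0025, 0.1633]
tool_rot: [0.0, 1.0, -0.0, -0.0]
contact_force: [0.1, -0.5, 2.6]
gripper_width: 0.128
grasp_force: 59.1
```

Call:
move_arm(rows=[[0,0,0.1,0,0,0,-1],[0,0,0.1,0,0,0,-1],[0,0,0.1,0,0,0,-1],[0,0,0.1,0,0,0,-1],[0,0,0,0,0,0,-1],[0,0,0,0,0,0,-1]])

```text
time: 9.82
tool_pos: [0.481, 0.0025, 0.1592]
tool_rot: [-0.0, 1.0, -0.0, -0.0]
contact_force: [-0.4, 0.2, 2.0]
gripper_width: 0.124
grasp_force: 59.1
```

Call:
move_arm(rows=[[0,0,0.1,0,0,0,-1],[0,0,0.1,0,0,0,-1],[0,0,0,0,0,0,-1],[0,0,0,0,0,0,-1]])

```text
time: 10.15
tool_pos: [0.4811, 0.0025, 0.1574]
tool_rot: [-0.0, 1.0, -0.0, -0.0]
contact_force: [0.1, -1.1, 2.4]
gripper_width: 0.132
grasp_force: 59.1
```

Call:
move_arm(rows=[[0,0,0.1,0,0,0,-1],[0,0,0.1,0,0,0,-1],[0,0,0,0,0,0,-1],[0,0,0,0,0,0,-1]])

```text
time: 10.48
tool_pos: [0.4811, 0.0025, 0.1554]
tool_rot: [0.0, 1.0, -0.0, -0.0]
contact_force: [-0.3, -0.3, 4.0]
gripper_width: 0.128
grasp_force: 59.2
```

Call:
move_arm(rows=[[0,0,0.1,0,0,0,-1],[0,0,0,0,0,0,-1],[0,0,0,0,0,0,-1]])

```text
time: 10.73
tool_pos: [0.4812, 0.0025, 0.1545]
tool_rot: [-0.0, 1.0, -0.0, -0.0]
contact_force: [-0.1, -0.8, 4.1]
gripper_width: 0.129
grasp_force: 59.3
```

Call:
move_arm(rows=[[0,0,0.1,0,0,0,-1],[0,0,0,0,0,0,-1],[0,0,0,0,0,0,-1]])

```text
time: 10.98
tool_pos: [0.4811, 0.0025, 0.1534]
tool_rot: [-0.0, 1.0, -0.0, -0.0]
contact_force: [-0.1, 0.2, 4.2]
gripper_width: 0.125
grasp_force: 59.3
```

Call:
move_arm(rows=[[0,0,0.1,0,0,0,-1],[0,0,0,0,0,0,-1],[0,0,0,0,0,0,-1]])

```text
time: 11.23
tool_pos: [0.4811, 0.0025, 0.1524]
tool_rot: [-0.0, 1.0, -0.0, -0.0]
contact_force: [0.0, 0.3, 4.4]
gripper_width: 0.125
grasp_force: 59.3
```

Call:
move_arm(rows=[[0,0,0.1,0,0,0,-1],[0,0,0,0,0,0,-1],[0,0,0,0,0,0,-1]])

```text
time: 11.48
tool_pos: [0.4811, 0.0025, 0.1514]
tool_rot: [0.0, 1.0, -0.0, -0.0]
contact_force: [-1.7, -0.5, 5.0]
gripper_width: 0.128
grasp_force: 59.3
```

Call:
move_arm(rows=[[0,0,0.1,0,0,0,-1],[0,0,0,0,0,0,-1],[0,0,0,0,0,0,-1]])

```text
time: 11.73
tool_pos: [0.4811, 0.0025, 0.1505]
tool_rot: [0.0, 1.0, -0.0, -0.0]
contact_force: [-0.6, 1.0, 4.1]
gripper_width: 0.129
grasp_force: 59.3
```

Call:
move_arm(rows=[[0,0,0.1,0,0,0,-1],[0,0,0,0,0,0,-1],[0,0,0,0,0,0,-1]])

```text
time: 11.98
tool_pos: [0.4812, 0.0025, 0.1495]
tool_rot: [-0.0, 1.0, -0.0, -0.0]
contact_force: [-0.5, -0.7, 4.4]
gripper_width: 0.124
grasp_force: 59.4
```

Call:
move_arm(rows=[[0,0,0.1,0,0,0,-1],[0,0,0,0,0,0,-1],[0,0,0,0,0,0,-1]])

```text
time: 12.23
tool_pos: [0.4814, 0.0025, 0.1489]
tool_rot: [-0.0, 1.0, -0.0, 0.0]
contact_force: [-1.9, 0.6, 5.6]
gripper_width: 0.13
grasp_force: 59.6
```

Call:
move_arm(rows=[[0,0,0.1,0,0,0,-1],[0,0,0,0,0,0,-1],[0,0,0,0,0,0,-1]])

```text
time: 12.48
tool_pos: [0.4817, 0.0025, 0.1489]
tool_rot: [0.0, 1.0, -0.0, 0.001]
contact_force: [-2.3, 0.6, 10.0]
gripper_width: 0.13
grasp_force: 60.0
```

Call:
move_arm(rows=[[0,0,0.05,0,0,0,-1],[0,0,0,0,0,0,-1],[0,0,0,0,0,0,-1],[0,0,0,0,0,0,-1],[0,0,0,0,0,0,-1]])

```text
time: 12.9
tool_pos: [0.4819, 0.0025, 0.1488]
tool_rot: [0.0, 1.0, -0.0, 0.001]
contact_force: [-3.0, 0.4, 10.6]
gripper_width: 0.126
grasp_force: 60.1
```

```bash
python3 shot.py wrist w4; python3 shot.py scene s4; python3 - <<'E'
import cv2,numpy as np
a=cv2.imread("pics/w4.png")[150:230,245:325];b=cv2.imread("pics/s4.png")[120:200,250:330]
cv2.imwrite("pics/v4.png",np.hstack([cv2.resize(i,(400,400),interpolation=cv2.INTER_NEAREST) for i in(a,b)]))
from plant import manip
print(manip.state()["contact_force"],manip.state()["tool_pos"])
E
```

```text
12.9 [0.4819 0.0025 0.1488] [ 1.12137948e-05  9.99999547e-01 -2.87362818e-04  9.06913242e-04]
12.95 [0.4819 0.0025 0.1489] [ 1.65113276e-05  9.99999522e-01 -2.78404753e-04  9.37268392e-04]
[-3.57825795  0.02670224 10.58985783] [0.48193985 0.00247819 0.14885014]
```

View pics/v4.png

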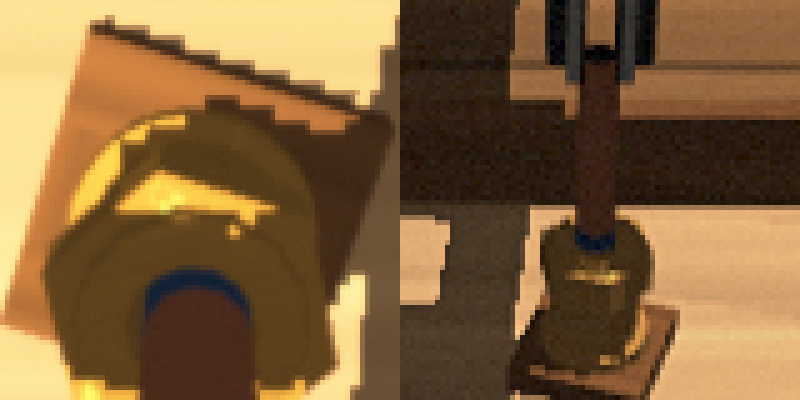

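Bottomed at about 44 mm, with the mouth within the blue band. I'm pressing a little more to sit clearly inside 10 to 15 N.

Call:
move_arm(rows=[[0,0,0.05,0,0,0,-1],[0,0,0,0,0,0,-1],[0,0,0,0,0,0,-1],[0,0,0,0,0,0,-1],[0,0,0,0,0,0,-1],[0,0,0,0,0,0,-1]])

```text
time: 13.5
tool_pos: [0.4822, 0.0025, 0.1488]
tool_rot: [0.0, 1.0, -0.0, 0.001]
contact_force: [-3.3, 0.5, 12.7]
gripper_width: 0.124
grasp_force: 60.3
```

Call:
move_arm(rows=[[0,0,-0.1,0,0,0,-1],[0,0,0,0,0,0,-1],[0,0,0,0,0,0,1],[0,0,0,0,0,0,1],[0,0,0,0,0,0,1],[0,0,0,0,0,0,1],[0,0,0,0,0,0,1],[0,0,0,0,0,0,1],[0,0,0,0,0,0,1],[0,0,0,0,0,0,1]])

```text
time: 14.33
tool_pos: [0.4811, 0.0025, 0.1474]
tool_rot: [-0.0, 1.0, -0.0, -0.0]
contact_force: [0.0, -0.6, 0.3]
gripper_width: 0.998
grasp_force: 0.0
```

Call:
move_arm(rows=[[0,0,-1,0,0,0,1],[0,0,-2,0,0,0,1],[0,0,-3,0,0,0,1],[0,0,-3,0,0,0,1],[0,0,-3,0,0,0,1],[0,0,-2,0,0,0,1],[0,0,0,0,0,0,1],[0,0,0,0,0,0,1]])

```text
time: 15.0
tool_pos: [0.4819, 0.0024, 0.2897]
tool_rot: [0.0, 1.0, -0.0, 0.002]
contact_force: [-0.7, -0.9, -0.3]
gripper_width: 1.002
grasp_force: 0.0
```

```bash
python3 shot.py wrist w5; python3 shot.py scene s5; python3 - <<'E'
import cv2,numpy as np
a=cv2.imread("pics/w5.png")[60:260,185:385];b=cv2.imread("pics/s5.png")[110:200,245:335]
cv2.imwrite("pics/v5.png",np.hstack([cv2.resize(i,(400,400),interpolation=cv2.INTER_NEAREST) for i in(a,b)]))
E
```

```text
15.0 [0.4819 0.0024 0.2897] [ 2.89898461e-04  9.99998027e-01 -2.70703205e-04  1.94649300e-03]
15.05 [0.4811 0.0025 0.2876] [ 9.90430095e-06  9.99999929e-01 -3.12080345e-04  2.13289414e-04]
```

View pics/v5.png

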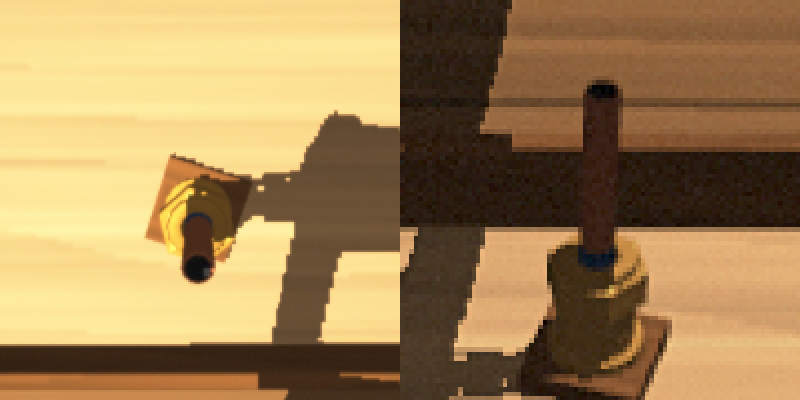

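The pipe stands free in fitting B. Its band is partly visible at the mouth, at about (265,168) in full-frame scene pixels, and the gripper is clear.

```bash
python3 -c "
from plant import manip
print(manip.job_done())"
```

```text
the job is handed in; nothing more can be done
None
```

The pipe stub stands in fitting B, bottomed hard at about 44 mm under a 12.7 N push with the mouth within the blue band; it was released upright with the gripper clear, fitting A wasn't needed, and the job is handed in.

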